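# Clip the saw key's snap hook onto the bench eye

### The job

Put the saw key away: push the gate end of its snap hook straight onto the near leg of the upright U-shaped eye until the sprung gate has given way and snapped shut behind the leg, then draw the hook back until the leg bears on the shut gate and hold a firm pull of about 14 N for a second to prove it holds. Then lay it down flat on the plywood board, still clipped, and let go. Feel your way: never press or pull it against the eye with more than 20 N, and leave the other things on the bench where they are.

Things in the scene. Friction and masses are not known exactly. Their poses are not given: they have to be found in the camera images.
- snap_hook: Loose snap hook (carabiner) lying flat, 10 mm aluminium bar, 0.14 kg, on a wooden fob 66 long, 24 wide, 18 mm high, the handle: hold it across its width. Origin: centre of the fob's underside; x from fob to gate end, y to the nose's side, z up. A brass key reaches back to x -54. The hook's loop: x 33 to 103, y -27 to 27, z 0 to 10; inside, side walls at y -17 and 17, rigid back wall at x 43.
- hook_mouth (a point): Point on the snap hook, mid gate, at (90, 0, 5) mm of its frame. The mouth before the gate is free from y -16 to 13; the hook goes on by moving level along its x, parallel to the eye's x, with the leg at y 0 to 5. The leg's axis is at x 97 as it meets the gate; the gate snaps shut behind it once it is at x 55 to 59; at x 47 it hits the rigid back wall; drawn back on the shut gate it is at x 83.
- gate (a joint): Angle of the sprung gate, a 6 mm steel bar hinged at (90, -20) mm of the hook's frame that reaches across the mouth to the nose: 0 shut, grows as it swings inward (1.45 rad at most, about 1 to 1.2 as the leg passes its tip). The spring always shuts it; pushing it in takes about 4 to 11 N, falling to almost none just before it snaps. It cannot swing outward.
- u_eye: The eye: a flat slotted foot plate 140 x 30 mm flush on the board, on it an upright U of 8 mm steel bar, two vertical legs 80 mm apart joined at the top, 60 mm high. Origin: where the near leg's axis (robot's side) would nominally stand, at the board's top; x level towards the far leg, z up. The U is clamped tight in the slot but up to 16 mm off along x, either way: this pose does not show it.
- eye_board: Fixed plywood board 270 x 150 mm, 15 mm thick, lying on the bench. Origin: on its underside (bench level), 60 mm before the eye's origin, on its middle line; x points towards the eye. It reaches from x -95 to 175 mm.
- glue_bottle: White bottle 56 mm across, 140 mm high, origin under its middle; leave alone.
- screwdriver: Screwdriver lying on the bench; leave alone.
- tape_measure: Yellow tape measure, 65 x 35 x 60 mm high, origin under its middle; leave alone.
There are look-alikes about, which are no part of the job. There is more than one size of the snap_hook; the job needs the middle-sized.

How it is judged:
On the way, in this order (a step that is already met when the one before it is completed fails the run):
1. the leg of the eye presses the gate well inward (value of joint gate above 0.6 rad and contact force between snap_hook and u_eye above 0.5 N and x of u_eye in the frame of snap_hook between 0.029 and 0.104 m and y of u_eye in the frame of snap_hook between -0.017 and 0.017 m), for 0.05 s.
2. the leg is inside the hook and the gate has snapped shut behind it (value of joint gate below 0.12 rad and x of u_eye in the frame of snap_hook between 0.029 and 0.078 m and y of u_eye in the frame of snap_hook between -0.017 and 0.017 m), for 0.1 s.
3. the hook is pulled back with more than 9 N for 0.4 s, the leg bearing on the shut gate (contact force between snap_hook and u_eye above 9 N and value of joint gate below 0.12 rad and x of u_eye in the frame of snap_hook between 0.065 and 0.102 m and y of u_eye in the frame of snap_hook between -0.017 and 0.017 m), for 0.4 s.
At the end, for the whole second after the job is handed in: The near leg is inside the hook (the eye's origin, within 16 mm of the leg, at x 29 to 102 mm and within 17 mm of the middle in the hook's frame), the gate is shut (under 0.12 rad), and the hook lies flat on the board (within 0.1 rad and 4 mm), at rest and released (value of joint gate below 0.12 rad and x of u_eye in the frame of snap_hook between 0.029 and 0.102 m and y of u_eye in the frame of snap_hook between -0.017 and 0.017 m and z of snap_hook in the frame of eye_board between 0.012 and 0.019 m and angle between snap_hook's own z axis and vertical below 0.1 rad and linear speed of snap_hook below 0.01 m/s and contact force between the fingers and snap_hook below 0.05 N); the robot touches nothing.
It fails at once if the hook is pressed or pulled against the eye with more than 20 N (contact force between snap_hook and u_eye above 20 N).
It fails at once if the glue bottle is disturbed (20 mm) (distance of glue_bottle from where it was at the start of the episode above 0.02 m).
It fails at once if the screwdriver is disturbed (20 mm) (distance of screwdriver from where it was at the start of the episode above 0.02 m).
It fails at once if the tape measure is disturbed (20 mm) (distance of tape_measure from where it was at the start of the episode above 0.02 m).
It also fails if it takes over 64 s, if anything falls off the work surface, if the arm or the gripper's body presses on something with over 40 N, if the wrist force passes 120 N, or if a joint passes its speed limit or range.

### The arm

A 6-joint arm with a two-finger parallel gripper is mounted at the origin on the work surface. World frame = base frame: x ahead of the robot, y to its left, z up, the work surface at z = 0. Lengths are in m, angles in rad, forces in N, time in s.
With the tool pointing down it reaches from about 0.35 to 0.775 m from the base axis. Payload 5.5 kg.
Tool frame: the origin (TCP) lies at the very end of the fingers, on their centre line; the grasp point (between the pads) lies 19 mm behind it; z points along the fingers, y is the line along which they close (so a half turn about z gives the same grasp; the last joint's range is limited). The gripper opens to 85 mm and grips with 20 to 120 N. Pads are 22 mm wide; open, the fingers measure 114 mm over their backs; the gripper's body (76 mm by 85 mm) begins 54 mm behind the grasp point. The pads swing forward as they close: fully open they stand 13 mm farther back than shut.
Start: joints at [1.174, 0.313, 0.046, 1.304, 0, 1.431], TCP at [0.146, 0.556, 0.211] pointing down, gripper open.
Joint ranges: [-2.76, 2.76], [-0.86, 1.69], [-1.03, 1.26], [-2.2, 2.34], [-1.47, 1.5], [-3.14, 3.14]. Speed limits (rad/s): [2.57, 2.57, 3.14, 3.14, 3.14, 3.14].

### API

Orientations are given as a unit quaternion [w, x, y, z].
In Python, from workcell import env, imaging, ticket gives the robot as it stands. The module is installed in compiled form; this text tells all that it offers.
- The arm moves only by the tool apply_moves, never from a script. Its argument "rows" is a list of rows, each an object with "xyz": the shift along the tool's x, y, z in mm, a list of three; "turn": the turn, a rotation vector about the tool's x, y, z in rad, a list of three; "grip": the opening, from 0 (shut) to 1 (fully open). A call has 1 to 12 rows; each row is the pose to reach, as a shift and turn from the pose commanded when the call began, along the tool's axes at that moment; what a row does not reach only later rows make up. A row lasts 1/12 s, in which the tool goes at most 41.7 mm and 7.16 degrees, less where a joint would pass 70% of its speed; a pose out of reach is approached as far as the arm can. A call with a gripper value outside its range is refused whole. The fingers move at their own pace and stop on an object; "force" is the grip in N (left out, the last holds). Time passes only in rows, so rows that repeat a pose let the fingers close. It gives the time, the measured TCP pose, the force, the opening and the grip force at its end, in the units of the state.
- env.get_state(): the state, without advancing time (a new reading comes with each control period).
- imaging.read_camera(name): name is "scene" or "top"; returns a dict with "color" (480x640x3 uint8, blue, green, red), "z_map" (480x640 float32, m along the optical axis (not along the pixel's ray), 0 where there is no reading), "camera_matrix" (3x3 intrinsics, pixels), "view" (4x4, takes a point from world to camera coordinates). Camera axes: x right, y down, z forward; pixel columns grow to the right and rows downward; lengths in m; the calibration is good to about 2 mm. A picture is of the moment at which its call begins.
- ticket.hand_in(): hands the job in; it is judged then, once.
The state is a dict: "clock": time; "joint_pos": joint angles; "qvel": joint speeds; "tau": joint torques, N m; "tcp_pos": TCP position; "orientation": TCP orientation; "wrist_force": force on the tool from outside, world axes, zero at the start; "ft_torque": the same for the moment, N m; "finger_gap": finger opening in m; "grip_force": force on a finger pad.
Only numpy, scipy, OpenCV 4.12 (cv2) and the standard library are available. Lean on these libraries where they do the work, as an engineer would, in place of code of your own. Each camera call takes 0.05 s, during which the arm holds its last target. There are 200 camera calls.

## Working session

There is one attempt and no reset: what is moved stays moved. The work goes in short steps, Python scripts to look and compute and a tool call to move; the robot and the scene stay as the last step left them, time stands still between calls to the robot, and variables do not carry over. Pictures are saved under pics/ and viewed, at most 10 in all, crops included, and the job is handed in when it is done.

Besides the shell and the picture viewer there is one more tool, called after "Request:" by a JSON object that holds its "op" and its "data". apply_moves: Moves the arm, as the interface text tells. Its arguments: {"type":"object","properties":{"rows":{"type":"array"},"force":{"type":"number"}},"required":["rows"]}

```bash
mkdir -p pics; cat > h.py <<'E'
import numpy as np, cv2
from workcell import env, imaging, ticket
def cam(n):
    c=imaging.read_camera(n); c['n']=n; return c
def ray(c,u,v,z):
    K=np.array(c['camera_matrix']);T=np.array(c['view']);R=T[:3,:3];t=T[:3,3]
    o=-R.T@t; d=R.T@np.linalg.solve(K,np.array([u,v,1.])); return o+d*(z-o[2])/d[2]
def pts(c):
    K=np.array(c['camera_matrix']);T=np.array(c['view']);z=c['z_map']
    v,u=np.mgrid[:480,:640]; p=np.stack([(u-K[0,2])/K[0,0]*z,(v-K[1,2])/K[1,1]*z,z],-1)
    w=(p-T[:3,3])@T[:3,:3]; w[z==0]=np.nan; return w
def proj(c,p):
    T=np.array(c['view']);q=np.array(c['camera_matrix'])@(T[:3,:3]@np.array(p)+T[:3,3]); return q[:2]/q[2]
E
python3 - <<'E'
from h import *
for n in('top','scene'):
    c=cam(n); cv2.imwrite(f'pics/{n}0.png',c['color']); T=np.array(c['view']); print(n,(-T[:3,:3].T@T[:3,3]).round(3),c['camera_matrix'])
print(env.get_state())
E
```

```text
top [0.454 0.018 1.002] [[439.47709754   0.         322.36355964]
 [  0.         439.47709754 237.36127322]
 [  0.           0.           1.        ]]
scene [ 1.192 -0.657  1.433] [[595.99170297   0.         313.56096245]
 [  0.         595.99170297 237.97364001]
 [  0.           0.           1.        ]]
{'clock': 0.1, 'joint_pos': array([1.17439796e+00, 3.13931742e-01, 4.51055450e-02, 1.30359923e+00,
       1.10660314e-05, 1.43121827e+00]), 'qvel': array([-1.46197292e-03, -2.86560359e-03,  2.61326169e-03,  1.70667693e-06,
        3.43845187e-04, -1.17470827e-03]), 'tau': array([ 2.96611586e-03, -4.81721914e+01,  2.99247301e+01,  1.27373741e-02,
       -1.40017278e-04,  6.32177564e-07]), 'tcp_pos': array([0.14585976, 0.55569496, 0.2098997 ]), 'orientation': array([-2.21022263e-04,  1.28057507e-01,  9.91766410e-01, -7.84011548e-04]), 'wrist_force': array([-0.05806123, -0.10582676,  0.99712648]), 'ft_torque': array([0.02455469, 0.04678296, 0.03478182]), 'grip_force': 0.0, 'finger_gap': 0.08509872555301444}
```

View pics/top0.png

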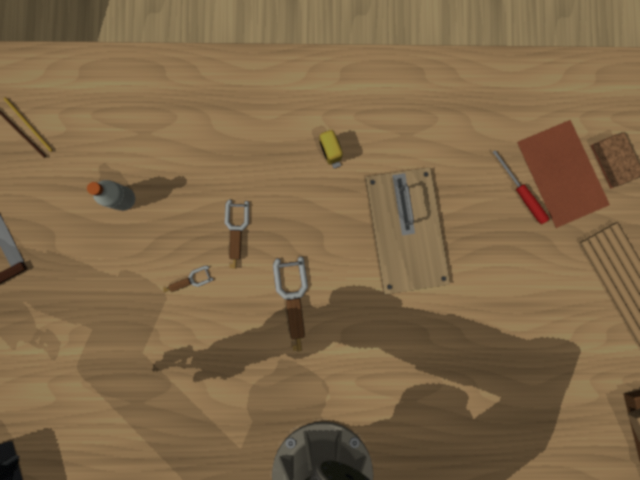

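View pics/scene0.png

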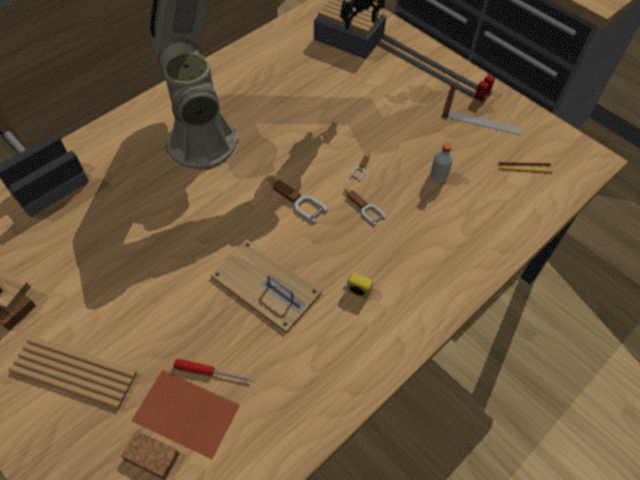

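The top view shows three hooks: the middle-sized one at (237,230), a large one at (291,295) and a small one at (190,278). The board and eye are at (408,225), with the U running from about (402,180) to (408,230). I'll enlarge the hook and the eye, and measure.

```bash
python3 - <<'E'
from h import *
c=cam('top'); im=c['color']; np.save('top.npy',pts(c)); w=pts(c)
a=cv2.resize(im[190:275,200:275],None,fx=5.3,fy=5.3,interpolation=cv2.INTER_CUBIC)
b=cv2.resize(im[160:300,355:460],None,fx=3.2,fy=3.2,interpolation=cv2.INTER_CUBIC)
H=max(a.shape[0],b.shape[0]); pad=lambda x:np.vstack([x,np.zeros((H-x.shape[0],x.shape[1],3),np.uint8)])
cv2.imwrite('pics/crop.png',np.hstack([pad(a),pad(b)])); print(a.shape,b.shape)
hsv=cv2.cvtColor(im,cv2.COLOR_BGR2HSV)
# hook loop: grey ; fob: dark brown; both above bench
sub=np.zeros((480,640),bool); sub[192:275,215:262]=1
grey=sub&(hsv[...,1]<70)
for nm,m,z in(('grey',grey,.008),('all',sub&(w[...,2]>.004),.009),('fob',sub&(w[...,2]>.012),.018)):
    v,u=np.nonzero(m)
    if len(u)<5: print(nm,len(u));continue
    r=cv2.minAreaRect(np.stack([u,v],1).astype(np.float32)); bx=cv2.boxPoints(r)
    print(nm,len(u),np.nanmedian(w[m],0).round(4),'ctr',ray(c,*r[0],z).round(4),[ray(c,*p,z)[:2].round(4).tolist() for p in bx])
sub[:]=0; sub[155:305,350:465]=1
m=(sub&(w[...,2]>.009)).astype(np.uint8)
v,u=np.nonzero(m); r=cv2.minAreaRect(np.stack([u,v],1).astype(np.float32))
print('board',ray(c,*r[0],.015).round(4),[ray(c,*p,.015)[:2].round(4).tolist() for p in cv2.boxPoints(r)], np.nanmedian(w[m>0],0))
m=sub&(w[...,2]>.045); print('U top',m.sum(),[np.round(w[p[0],p[1]],4).tolist()+[int(p[1]),int(p[0])] for p in np.argwhere(m)[::6]])
E
```

```text
(450, 398, 3) (448, 336, 3)
grey 396 [0.5685 0.1955 0.0068] ctr [0.5689 0.1938 0.008 ] [[0.537, 0.2228], [0.6043, 0.2195], [0.601, 0.1647], [0.5336, 0.1682]]
all 702 [0.5299 0.1953 0.011 ] ctr [0.5261 0.1927 0.009 ] [[0.6033, 0.2197], [0.6035, 0.1677], [0.4496, 0.166], [0.4496, 0.2175]]
fob 328 [0.501  0.1949 0.0163] ctr [0.5135 0.1875 0.018 ] [[0.5771, 0.2108], [0.5781, 0.1686], [0.4503, 0.1645], [0.4494, 0.2063]]
board [ 0.5346 -0.1934  0.015 ] [[0.657, -0.0986], [0.6817, -0.249], [0.4138, -0.287], [0.3907, -0.1389]] [ 0.53321479 -0.19055122  0.01373096]
U top 166 [[0.631, -0.1765, 0.0644, 404, 184], [0.628, -0.1799, 0.0689, 406, 185], [0.6253, -0.1814, 0.0718, 407, 186], [0.6225, -0.1807, 0.0749, 407, 187], [0.6205, -0.1808, 0.0742, 407, 188], [0.6175, -0.1781, 0.0664, 405, 190], [0.6142, -0.1831, 0.0731, 408, 191], [0.6099, -0.181, 0.073, 407, 193], [0.6077, -0.1852, 0.0731, 409, 194], [0.6033, -0.1807, 0.0739, 407, 196], [0.5991, -0.1807, 0.0733, 407, 198], [0.5966, -0.1846, 0.0754, 409, 199], [0.5933, -0.1817, 0.0685, 407, 201], [0.5903, -0.1846, 0.0748, 409, 202], [0.5861, -0.1869, 0.0738, 410, 204], [0.5823, -0.1834, 0.07, 408, 206], [0.5796, -0.1868, 0.074, 410, 207], [0.5754, -0.1847, 0.0736, 409, 209], [0.5733, -0.1911, 0.0735, 412, 210], [0.5689, -0.1867, 0.0739, 410, 212], [0.5666, -0.1906, 0.0755, 412, 213], [0.5625, -0.1887, 0.0738, 411, 215], [0.5583, -0.1866, 0.0734, 410, 217], [0.556, -0.1907, 0.0744, 412, 218], [0.5523, -0.1876, 0.0688, 410, 220], [0.5504, -0.1901, 0.0668, 411, 221], [0.5483, -0.1904, 0.0656, 411, 222], [0.5465, -0.1911, 0.0623, 411, 223]]
```

View pics/crop.png

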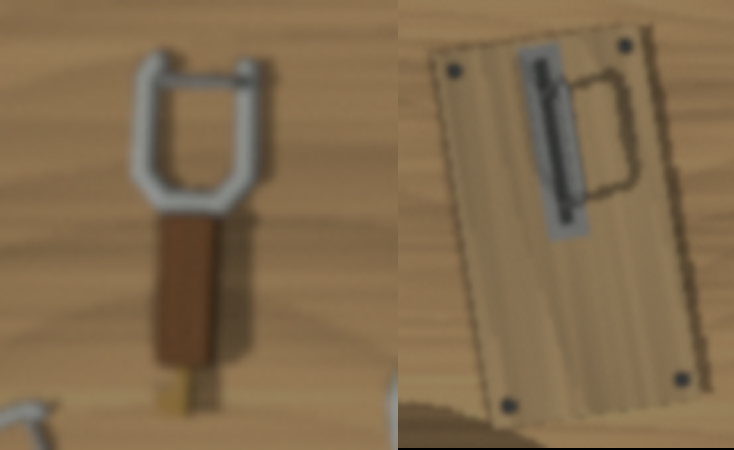

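The hook's nose is on the left and its gate hinge on the right, so its x points up in the image, away from the robot. The board has a yaw of about 0.146 rad, and the U is seen against its shadow. Now I'll work out the grasp pose and the leg position.

```bash
cat >> h.py <<'E'
from scipy.spatial.transform import Rotation as Ro
def delta(pos,yaw):
    "tool-frame shift (mm), turn about tool z so that tool x = -hook x"
    s=env.get_state();q=s['orientation'];R=Ro.from_quat([q[1],q[2],q[3],q[0]])
    G=np.array([[-np.cos(yaw),np.sin(-yaw)*-1,0],[-np.sin(yaw),np.cos(yaw),0],[0,0,-1]]);G[:,1]=np.cross(G[:,2],G[:,0])
    return (R.inv().apply(np.array(pos)-s['tcp_pos'])*1000).round(1),(R.inv()*Ro.from_matrix(G)).as_rotvec().round(4)
E
python3 - <<'E'
from h import *
c=cam('top')
L=ray(c,237.1,214.5,.008); F=ray(c,235.0,244.5,.018); print('loop',L,'fob',F,'yaw',np.arctan2(L[1]-F[1],L[0]-F[0]))
# edges of fob / loop by dark/sat masks per row
hsv=cv2.cvtColor(c['color'],cv2.COLOR_BGR2HSV)
br=(hsv[...,2]<115)&(hsv[...,1]>110); 
for v in range(228,262,3):
    row=c['color'][v,224:250,2].astype(int); print(v,row.tolist())
s=cam('scene'); w=pts(s); m=np.zeros((480,640),bool); m[265:325,250:310]=1
m&=(w[...,2]>.03)&(w[...,2]<.09)
yaw=.146;d=np.array([np.cos(yaw),np.sin(yaw)]);n=np.array([-d[1],d[0]]);e0=np.array([.5556,-.1905])
p=w[m]; a=(p[:,:2]-e0)@d;b=(p[:,:2]-e0)@n
for lo in np.arange(.03,.08,.008):
    k=(p[:,2]>lo)&(p[:,2]<=lo+.008); 
    near=k&(a<.03); far=k&(a>.05)
    print(lo.round(3),k.sum(),'near',np.median(a[near]).round(4),np.median(b[near]).round(4),'far',np.median(a[far]).round(4),np.median(b[far]).round(4))
cv2.imwrite('pics/eye.png',cv2.resize(s['color'][255:335,200:330],None,fx=5,fy=5,interpolation=cv2.INTER_CUBIC))
print(delta([F[0],F[1],.10],0))
E
```

```text
loop [0.57046537 0.19210612 0.008     ] fob [0.50195162 0.19418995 0.018     ] yaw -0.030405471024330073
228 [137, 137, 137, 137, 136, 137, 135, 132, 129, 129, 128, 128, 127, 129, 129, 131, 133, 131, 121, 104, 91, 88, 98, 116, 131, 137]
231 [131, 131, 131, 129, 124, 110, 95, 89, 90, 88, 88, 87, 87, 87, 85, 79, 69, 67, 74, 79, 79, 80, 81, 86, 102, 118]
234 [131, 131, 130, 130, 124, 111, 97, 91, 91, 92, 91, 91, 90, 90, 88, 79, 64, 64, 76, 82, 83, 85, 88, 103, 122, 130]
237 [126, 127, 127, 125, 120, 108, 96, 90, 91, 92, 91, 91, 91, 91, 88, 77, 61, 61, 75, 82, 81, 82, 86, 101, 120, 128]
240 [136, 136, 136, 134, 129, 114, 98, 92, 92, 92, 91, 90, 91, 90, 87, 75, 62, 67, 81, 87, 86, 87, 91, 107, 126, 135]
243 [145, 144, 144, 141, 130, 108, 92, 89, 92, 92, 90, 90, 91, 90, 85, 71, 61, 70, 84, 90, 91, 92, 97, 112, 133, 143]
246 [132, 133, 130, 124, 112, 97, 89, 90, 92, 91, 90, 90, 91, 90, 85, 70, 58, 67, 76, 80, 81, 82, 87, 103, 122, 130]
249 [127, 128, 127, 122, 109, 95, 90, 90, 91, 91, 90, 91, 91, 90, 84, 69, 59, 69, 78, 82, 83, 82, 87, 102, 120, 128]
252 [135, 135, 134, 128, 114, 99, 90, 90
[... 155 characters left out ...]
 81, 89, 91, 91, 92, 98, 113, 132, 140]
258 [145, 145, 145, 144, 137, 122, 106, 98, 95, 93, 92, 89, 85, 84, 76, 69, 75, 94, 110, 115, 123, 133, 141, 144, 145, 145]
261 [146, 147, 146, 146, 145, 142, 140, 138, 136, 132, 122, 104, 91, 90, 92, 93, 99, 115, 138, 147, 148, 148, 148, 149, 148, 148]
0.03 8 near -0.0028 0.0013 far 0.0772 -0.0017
0.038 10 near -0.0033 -0.0024 far 0.0785 -0.0019
0.046 7 near -0.0027 -0.0018 far 0.0777 0.0002
0.054 8 near -0.003 -0.0026 far 0.0778 -0.0011
0.062 14 near -0.0036 -0.002 far 0.0771 -0.002
0.07 62 near 0.0134 -0.0005 far 0.0654 -0.001
0.078 25 near 0.0129 -0.0016 far 0.061 0.0004
(array([-436.2, -259.4,  110.4]), array([-8.000e-04, -2.000e-04, -2.568e-01]))
```

View pics/eye.png

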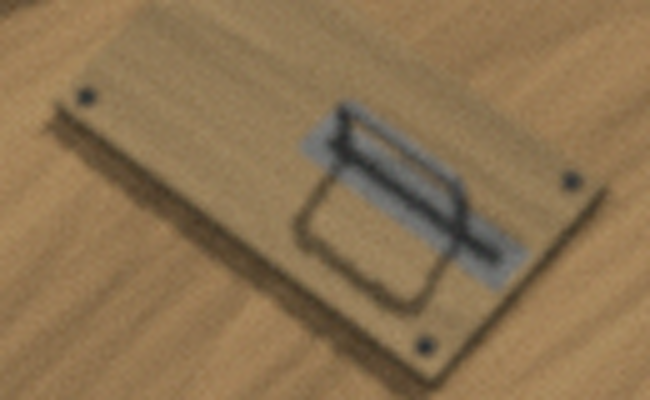

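Near leg: about 3 mm before the eye's nominal origin along its x, at roughly (0.553, -0.192). It is the dark vertical at (342,120)–(340,150) in the crop. Moving above the fob.

Request:
{"op": "apply_moves", "data": {"rows": [{"xyz":[-40,-24,8],"turn":[0,0,-0.06],"grip":1},{"xyz":[-76,-45,16],"turn":[0,0,-0.12],"grip":1},{"xyz":[-112,-66,24],"turn":[0,0,-0.18],"grip":1},{"xyz":[-148,-88,32],"turn":[0,0,-0.227],"grip":1},{"xyz":[-184,-109,40],"turn":[0,0,-0.227],"grip":0.9},{"xyz":[-220,-131,48],"turn":[0,0,-0.227],"grip":0.8},{"xyz":[-256,-152,56],"turn":[0,0,-0.227],"grip":0.7},{"xyz":[-292,-173,64],"turn":[0,0,-0.227],"grip":0.7},{"xyz":[-328,-195,72],"turn":[0,0,-0.227],"grip":0.7},{"xyz":[-364,-216,80],"turn":[0,0,-0.227],"grip":0.7},{"xyz":[-400,-238,85],"turn":[0,0,-0.227],"grip":0.7},{"xyz":[-435.5,-258.5,90],"turn":[0,0,-0.227],"grip":0.7}]}}

```text
clock: 1.25
tcp_pos: [0.4923, 0.2039, 0.1221]
orientation: [-0.0, 0.015, 1.0, 0.0]
wrist_force: [0.3, 0.7, -0.0]
finger_gap: 0.0596
grip_force: 0.0
```

```bash
python3 - <<'E'
from h import *
print(delta([.501,.195,.004],-.03)); s=env.get_state(); print(s['tcp_pos'],s['wrist_force'],s['finger_gap'],s['clock'])
E
```

```text
(array([ -9. ,  -8.7, 118.1]), array([ 0.0001, -0.0003,  0.0001]))
[0.49226358 0.20393432 0.12207981] [ 0.33563374  0.73083169 -0.03827364] 0.05959710842140565 1.25
```

Request:
{"op": "apply_moves", "data": {"rows": [{"xyz":[0,0,0],"turn":[0,0,0],"grip":0.7},{"xyz":[0,0,0],"turn":[0,0,0],"grip":0.7},{"xyz":[0,0,30],"turn":[0,0,0],"grip":0.7},{"xyz":[0,0,55],"turn":[0,0,0],"grip":0.7},{"xyz":[0,0,75],"turn":[0,0,0],"grip":0.7},{"xyz":[0,0,90],"turn":[0,0,0],"grip":0.7},{"xyz":[0,0,90],"turn":[0,0,0],"grip":0.7},{"xyz":[0,0,90],"turn":[0,0,0],"grip":0.7}]}}

```text
clock: 1.92
tcp_pos: [0.4899, 0.2065, 0.0322]
orientation: [-0.001, 0.014, 1.0, -0.0]
wrist_force: [0.1, 0.4, 0.3]
finger_gap: 0.0601
grip_force: 0.0
```

```bash
python3 - <<'E'
from h import *
print(delta([.501,.195,.004],-.03)); s=env.get_state(); print(s['tcp_pos'],s['wrist_force'],s['finger_gap'],s['clock'])
c=cam('scene'); u,v=proj(c,[.52,.195,.01]).astype(int); print(u,v)
cv2.imwrite('pics/g.png',cv2.resize(c['color'][v-50:v+50,u-65:u+65],None,fx=5,fy=5,interpolation=cv2.INTER_CUBIC))
E
```

```text
(array([-11.5, -11.2,  28.2]), array([-0.0003, -0.0021,  0.0019]))
[0.48985112 0.20654449 0.0322101 ] [0.08743079 0.43271063 0.29830066] 0.06009400534297591 1.9167
360 202
```

View pics/g.png

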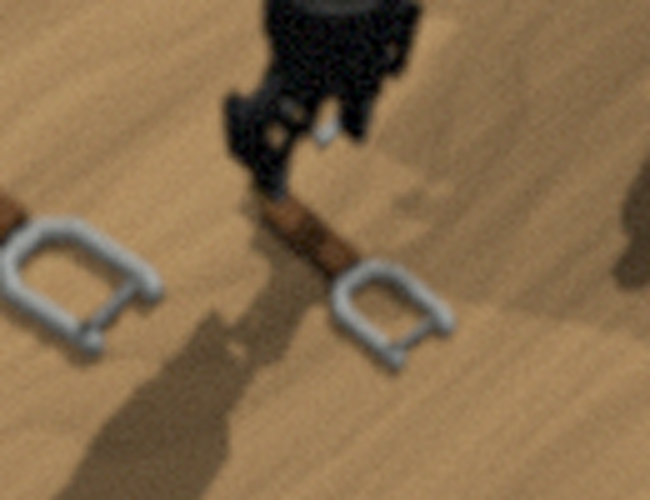

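The open gripper hangs above the fob, offset as the numbers show; the fob runs from (270,205) to (345,260). Correct sideways, then lower.

Request:
{"op": "apply_moves", "data": {"rows": [{"xyz":[-11.5,-11,0],"turn":[0,0,0],"grip":0.7},{"xyz":[-11.5,-11,0],"turn":[0,0,0],"grip":0.7},{"xyz":[-11.5,-11,10],"turn":[0,0,0],"grip":0.7},{"xyz":[-11.5,-11,20],"turn":[0,0,0],"grip":0.7},{"xyz":[-11.5,-11,27],"turn":[0,0,0],"grip":0.7},{"xyz":[-11.5,-11,27],"turn":[0,0,0],"grip":0.7},{"xyz":[-11.5,-11,27],"turn":[0,0,0],"grip":0.7}]}}

```text
clock: 2.55
tcp_pos: [0.5013, 0.1945, 0.0045]
orientation: [-0.001, 0.015, 1.0, -0.0]
wrist_force: [0.5, 0.4, 0.6]
finger_gap: 0.0596
grip_force: 0.0
```

Request:
{"op": "apply_moves", "data": {"rows": [{"xyz":[0,0,0],"turn":[0,0,0],"grip":0.4},{"xyz":[0,0,0],"turn":[0,0,0],"grip":0.3},{"xyz":[0,0,0],"turn":[0,0,0],"grip":0.2},{"xyz":[0,0,0],"turn":[0,0,0],"grip":0.1},{"xyz":[0,0,0],"turn":[0,0,0],"grip":0.1},{"xyz":[0,0,0],"turn":[0,0,0],"grip":0.1}], "force": 70}}

```text
clock: 3.05
tcp_pos: [0.5028, 0.1945, 0.0057]
orientation: [0.0, 0.015, 1.0, 0.0]
wrist_force: [-0.9, 0.4, 0.0]
finger_gap: 0.0084
grip_force: 0.0
```

```bash
python3 - <<'E'
from h import *
print(delta([.501,.195,.004],-.03)); s=env.get_state(); print(s['tcp_pos'],s['wrist_force'],s['finger_gap'],s['grip_force'],s['clock'],s['joint_pos'])
E
```

```text
(array([1.8, 0.5, 1.7]), array([0.0002, 0.0003, 0.0002]))
[0.50275055 0.19445821 0.0057019 ] [-0.91223641  0.37074154  0.00886711] 0.008393484611802164 0.0 3.05 [ 2.20044508e-01  3.95645429e-01 -3.72826780e-01  8.01939240e-01
  1.01247697e-04  2.49841399e-01]
```

The gap is 8.4 mm with no grip force, so the fob isn't between the pads. Look.

```bash
python3 - <<'E'
from h import *
c=cam('scene'); d=cam('top'); u,v=proj(c,[.52,.195,.01]).astype(int)
a=cv2.resize(c['color'][v-40:v+40,u-45:u+45],None,fx=4.4,fy=4.4,interpolation=cv2.INTER_CUBIC)
u,v=proj(d,[.52,.195,.01]).astype(int);print(u,v)
b=cv2.resize(d['color'][v-40:v+40,u-45:u+45],None,fx=4.4,fy=4.4,interpolation=cv2.INTER_CUBIC)
cv2.imwrite('pics/g2.png',np.hstack([a,b])); print(env.get_state()['finger_gap'])
E
```

```text
235 236
0.008487871101765972
```

View pics/g2.png

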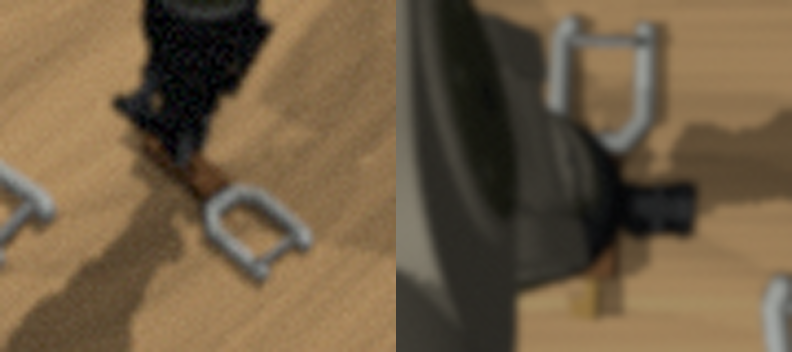

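Request:
{"op": "apply_moves", "data": {"rows": [{"xyz":[0,0,0],"turn":[0,0,0],"grip":0},{"xyz":[0,0,0],"turn":[0,0,0],"grip":0},{"xyz":[0,0,0],"turn":[0,0,0],"grip":0},{"xyz":[0,0,0],"turn":[0,0,0],"grip":0},{"xyz":[0,0,0],"turn":[0,0,0],"grip":0}]}}

```text
clock: 3.57
tcp_pos: [0.5026, 0.1944, 0.0055]
orientation: [-0.0, 0.015, 1.0, 0.0]
wrist_force: [0.2, -0.7, -0.9]
finger_gap: 0.0
grip_force: 0.0
```

```bash
python3 - <<'E'
from h import *
c=cam('scene'); w=pts(c); s=env.get_state(); print(s['tcp_pos'],s['finger_gap'],s['grip_force'],s['wrist_force'])
m=(w[...,2]>.004)&(w[...,2]<.1)&(abs(w[...,0]-.5)<.06)&(abs(w[...,1]-.19)<.08); dark=c['color'].max(2)<60
p=w[m&dark]
for z in np.arange(0,.1,.01):
    k=(p[:,2]>=z)&(p[:,2]<z+.01); 
    if k.any(): print(z.round(2),k.sum(),p[k].min(0).round(3),p[k].max(0).round(3))
E
```

```text
[0.50262151 0.19441343 0.00551386] 1.2005204101029576e-06 0.0 [0.20496002 0.30863676 0.80904012]
0.0 7 [0.482 0.185 0.006] [0.53  0.187 0.01 ]
0.01 25 [0.479 0.182 0.01 ] [0.535 0.194 0.019]
0.02 5 [0.501 0.181 0.021] [0.535 0.191 0.026]
0.03 9 [0.494 0.183 0.031] [0.513 0.195 0.038]
0.04 16 [0.501 0.18  0.041] [0.514 0.2   0.05 ]
0.05 10 [0.503 0.181 0.051] [0.514 0.195 0.06 ]
0.06 10 [0.505 0.182 0.06 ] [0.515 0.2   0.069]
0.07 25 [0.495 0.161 0.072] [0.515 0.224 0.08 ]
0.08 39 [0.493 0.153 0.08 ] [0.516 0.231 0.09 ]
0.09 36 [0.497 0.151 0.09 ] [0.519 0.237 0.099]
```

```bash
python3 - <<'E'
from h import *
c=cam('scene'); w=pts(c); t=env.get_state()['tcp_pos']
for z in np.arange(-.005,.1,.006):
    u,v=proj(c,[t[0],t[1],z]).round().astype(int); print(z.round(3),u,v,c['color'][v,u],w[v,u].round(3))
u,v=proj(c,[t[0],t[1],.02]).astype(int)
cv2.imwrite('pics/g3.png',cv2.resize(c['color'][v-30:v+30,u-40:u+40],None,fx=8,fy=8,interpolation=cv2.INTER_CUBIC))
E
```

```text
-0.005 355 202 [23 39 56] [0.508 0.185 0.011]
0.001 356 201 [14 35 54] [0.511 0.186 0.017]
0.007 356 200 [18 43 58] [0.509 0.187 0.02 ]
0.013 356 199 [37 47 60] [0.508 0.189 0.022]
0.019 356 198 [20 32 42] [0.505 0.191 0.022]
0.025 356 196 [25 22 23] [0.508 0.186 0.039]
0.031 356 195 [22 22 18] [0.508 0.187 0.043]
0.037 356 194 [21 17 20] [0.506 0.188 0.045]
0.043 357 193 [35 36 30] [0.509 0.188 0.053]
0.049 357 191 [13 11 12] [0.512 0.183 0.069]
0.055 357 190 [14 12  0] [0.515 0.179 0.081]
0.061 357 189 [4 0 2] [0.512 0.183 0.078]
0.067 357 188 [7 6 9] [0.512 0.182 0.085]
0.073 357 186 [19 14 14] [0.513 0.18  0.095]
0.079 358 185 [10  7  8] [0.517 0.178 0.106]
0.085 358 184 [24 17 19] [0.517 0.178 0.111]
0.091 358 182 [6 7 3] [0.518 0.176 0.122]
0.097 358 181 [11  7 10] [0.516 0.177 0.124]
```

View pics/g3.png

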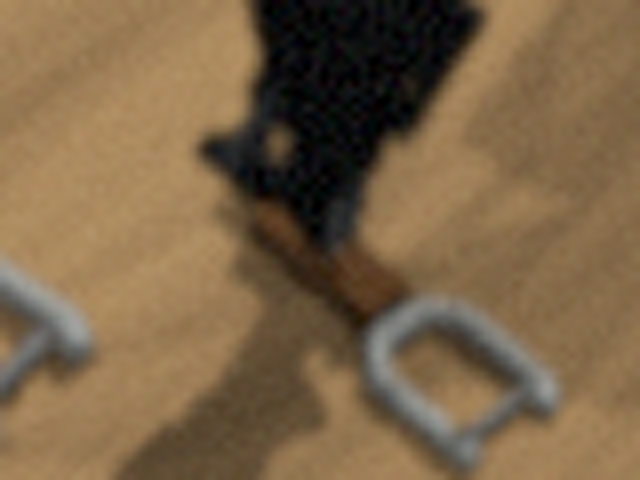

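The shut fingertips sit on or above the fob's top, at (335,245) in the crop, although the reported TCP z is 5.5 mm. So the real fingertips appear to be well above the reported TCP. I'll feel for the contact gently.

Request:
{"op": "apply_moves", "data": {"rows": [{"xyz":[0,0,1],"turn":[0,0,0],"grip":0},{"xyz":[0,0,1],"turn":[0,0,0],"grip":0},{"xyz":[0,0,2],"turn":[0,0,0],"grip":0},{"xyz":[0,0,2],"turn":[0,0,0],"grip":0}]}}

```text
clock: 4.0
tcp_pos: [0.5025, 0.1944, 0.0033]
orientation: [-0.0, 0.015, 1.0, 0.0]
wrist_force: [0.7, -0.5, 1.0]
finger_gap: 0.0003
grip_force: 0.0
```

Request:
{"op": "apply_moves", "data": {"rows": [{"xyz":[0,0,-30],"turn":[0,0,0],"grip":0},{"xyz":[0,0,-60],"turn":[0,0,0],"grip":0},{"xyz":[0,0,-60],"turn":[0,0,0],"grip":0},{"xyz":[0,0,-60],"turn":[0,0,0],"grip":0}]}}

```text
clock: 4.33
tcp_pos: [0.5045, 0.1948, 0.0654]
orientation: [0.002, 0.015, 1.0, 0.001]
wrist_force: [-0.2, 0.3, -0.5]
finger_gap: 0.0001
grip_force: 0.0
```

```bash
python3 - <<'E'
from h import *
c=cam('scene'); t=env.get_state()['tcp_pos']; print(t)
w=pts(c)
for z in np.arange(-.03,.05,.004):
    u,v=proj(c,t+[0,0,z]).round().astype(int); print(z.round(3),u,v,c['color'][v,u-2:u+3].sum(1)//3,(w[v,u]-t).round(3))
c=cam('top'); print('fob',[c['color'][v,224:250,2].tolist() for v in(234,252)])
E
```

```text
[0.50317933 0.19455032 0.064028  ]
-0.03 357 195 [72 70 72 87 98] [-0.006  0.01  -0.046]
-0.026 357 194 [ 72  80  88 103 112] [-0.007  0.011 -0.044]
-0.022 357 193 [ 77  92 106 111 115] [-0.016  0.021 -0.055]
-0.018 357 192 [ 96 112 120 119 121] [-0.021  0.026 -0.06 ]
-0.014 357 191 [113 123 123 126 122] [-0.022  0.027 -0.057]
-0.01 357 190 [125 130 127 127 122] [-0.027  0.033 -0.063]
-0.006 357 190 [125 130 127 127 122] [-0.027  0.033 -0.063]
-0.002 357 189 [134 127 128 127 125] [-0.03   0.036 -0.063]
0.002 357 188 [130 132 128 127 127] [-0.035  0.041 -0.066]
0.006 358 187 [127 126 124 125 127] [-0.035  0.046 -0.065]
0.01 358 186 [127 116 109 103 113] [-0.035  0.045 -0.06 ]
0.014 358 185 [112  90  74  73  86] [ 0.006 -0.007  0.027]
0.018 358 184 [81 47 36 45 57] [ 0.004 -0.005  0.028]
0.022 358 184 [81 47 36 45 57] [ 0.004 -0.005  0.028]
0.026 358 183 [41 17 26 38 47] [nan nan nan]
0.03 358 182 [19  9 27 28 48] [ 0.004 -0.006  0.038]
0.034 358 181 [11  0 23 25 40] [ 0.009 -0.012  0.052]
0.038 358 180 [16  2  5 27 41] [ 0.008 -0.012  0.055]
0.042 358 179 [12 16 13 30 36] [ 0.007 -0.011  0.058]
0.046 359 178 [12  7 12 27 28] [ 0.009 -0.01   0.063]
fob [[47, 53, 60, 54, 41, 27, 20, 17, 12, 10, 13, 33, 57, 75, 79, 74, 63, 64, 75, 81, 82, 80, 85, 98, 113, 116], [45, 39, 25, 14, 10, 15, 30, 51, 74, 90, 97, 99, 100, 99, 92, 74, 68, 83, 92, 93, 94, 94, 99, 115, 136, 145]]
```

The shut fingertips end about 14 mm above the reported TCP, so the reported z must go about 14 mm lower. Reopen and descend gently.

Request:
{"op": "apply_moves", "data": {"rows": [{"xyz":[0,0,0],"turn":[0,0,0],"grip":0.6},{"xyz":[0,0,0],"turn":[0,0,0],"grip":0.6},{"xyz":[0,0,0],"turn":[0,0,0],"grip":0.6},{"xyz":[0,0,0],"turn":[0,0,0],"grip":0.6},{"xyz":[1,0,20],"turn":[0,0,0],"grip":0.6},{"xyz":[1,0,40],"turn":[0,0,0],"grip":0.6},{"xyz":[1,0,55],"turn":[0,0,0],"grip":0.6},{"xyz":[1,0,62],"turn":[0,0,0],"grip":0.6},{"xyz":[1,0,66],"turn":[0,0,0],"grip":0.6},{"xyz":[1,0,69],"turn":[0,0,0],"grip":0.6},{"xyz":[1,0,71],"turn":[0,0,0],"grip":0.6},{"xyz":[1,0,71],"turn":[0,0,0],"grip":0.6}]}}

```text
clock: 5.43
tcp_pos: [0.502, 0.1946, -0.0072]
orientation: [0.0, 0.015, 1.0, 0.0]
wrist_force: [0.5, -0.3, -0.9]
finger_gap: 0.0513
grip_force: 0.0
```

Request:
{"op": "apply_moves", "data": {"rows": [{"xyz":[0,0,1],"turn":[0,0,0],"grip":0.6},{"xyz":[0,0,2],"turn":[0,0,0],"grip":0.5},{"xyz":[0,0,2],"turn":[0,0,0],"grip":0.4},{"xyz":[0,0,2],"turn":[0,0,0],"grip":0.3},{"xyz":[0,0,2],"turn":[0,0,0],"grip":0.2},{"xyz":[0,0,2],"turn":[0,0,0],"grip":0.1},{"xyz":[0,0,2],"turn":[0,0,0],"grip":0.1},{"xyz":[0,0,2],"turn":[0,0,0],"grip":0.1}], "force": 70}}

```text
clock: 6.1
tcp_pos: [0.5019, 0.1947, -0.0088]
orientation: [0.0, 0.015, 1.0, 0.0]
wrist_force: [-1.1, 0.3, 6.5]
finger_gap: 0.0214
grip_force: 68.8
```

Gripped. Lift, then carry to the staging point before the eye.

Request:
{"op": "apply_moves", "data": {"rows": [{"xyz":[0,0,-10],"turn":[0,0,0],"grip":0.1},{"xyz":[0,0,-30],"turn":[0,0,0],"grip":0.1},{"xyz":[0,0,-55],"turn":[0,0,0],"grip":0.1},{"xyz":[0,0,-80],"turn":[0,0,0],"grip":0.1},{"xyz":[2,-15,-80],"turn":[0,0,0],"grip":0.1},{"xyz":[6,-40,-80],"turn":[0,0,0],"grip":0.1},{"xyz":[11,-68,-80],"turn":[0,0,0],"grip":0.1},{"xyz":[15,-96,-80],"turn":[0,0,0],"grip":0.1},{"xyz":[20,-124,-80],"turn":[0,0,0],"grip":0.1},{"xyz":[24,-152,-80],"turn":[0,0,0],"grip":0.1},{"xyz":[28,-180,-80],"turn":[0,0,0],"grip":0.1},{"xyz":[33,-208,-80],"turn":[0,0,0],"grip":0.1}], "force": 90}}

```text
clock: 7.1
tcp_pos: [0.4618, -0.0137, 0.0707]
orientation: [-0.0, 0.015, 1.0, -0.0]
wrist_force: [0.8, -0.4, -1.8]
finger_gap: 0.0205
grip_force: 88.3
```

Request:
{"op": "apply_moves", "data": {"rows": [{"xyz":[4,-28,0],"turn":[0,0,-0.03],"grip":0.1},{"xyz":[9,-56,0],"turn":[0,0,-0.06],"grip":0.1},{"xyz":[13,-84,0],"turn":[0,0,-0.09],"grip":0.1},{"xyz":[18,-112,0],"turn":[0,0,-0.12],"grip":0.1},{"xyz":[22,-138,0],"turn":[0,0,-0.15],"grip":0.1},{"xyz":[27,-162,0],"turn":[0,0,-0.176],"grip":0.1},{"xyz":[30,-182,0],"turn":[0,0,-0.176],"grip":0.1},{"xyz":[32,-196,0],"turn":[0,0,-0.176],"grip":0.1},{"xyz":[33,-203,0],"turn":[0,0,-0.176],"grip":0.1},{"xyz":[33,-203,0],"turn":[0,0,-0.176],"grip":0.1}]}}

```text
clock: 7.93
tcp_pos: [0.4232, -0.2157, 0.0706]
orientation: [0.0, -0.072, 0.997, -0.0]
wrist_force: [0.5, 0.3, -2.5]
finger_gap: 0.0205
grip_force: 88.4
```

```bash
python3 - <<'E'
from h import *
s=env.get_state(); print(s['tcp_pos'],s['wrist_force'],s['finger_gap'],s['grip_force'],s['clock'])
print(delta([.4246,-.2138,.015+.006-.0088],.146))
E
```

```text
[ 0.42318601 -0.21566437  0.07061157] [ 0.52971849  0.32619826 -2.53791582] 0.020477554485063023 88.35927486419678 7.9333
(array([-1.7,  1.7, 58.4]), array([-0.0003,  0.    , -0.002 ]))
```

Request:
{"op": "apply_moves", "data": {"rows": [{"xyz":[-1.5,1.5,15],"turn":[0,0,0],"grip":0.1},{"xyz":[-1.5,1.5,30],"turn":[0,0,0],"grip":0.1},{"xyz":[-1.5,1.5,44],"turn":[0,0,0],"grip":0.1},{"xyz":[-1.5,1.5,53],"turn":[0,0,0],"grip":0.1},{"xyz":[-1.5,1.5,57],"turn":[0,0,0],"grip":0.1},{"xyz":[-1.5,1.5,57],"turn":[0,0,0],"grip":0.1},{"xyz":[-1.5,1.5,57],"turn":[0,0,0],"grip":0.1}]}}

```text
clock: 8.52
tcp_pos: [0.4249, -0.2124, 0.0137]
orientation: [0.0, -0.073, 0.997, 0.0]
wrist_force: [0.0, 0.0, -1.4]
finger_gap: 0.0208
grip_force: 88.4
```

```bash
python3 - <<'E'
from h import *
s=env.get_state(); t=s['tcp_pos']; print(t,s['wrist_force'],s['finger_gap'])
c=cam('scene'); d=cam('top'); 
yaw=.146; f=np.array([np.cos(yaw),np.sin(yaw),0]);n=np.array([-f[1],f[0],0]); o=np.array([t[0],t[1],.022])
for q in ((103,22),(103,-22),(90,0),(33,0)):
    P=o+f*q[0]/1e3+n*q[1]/1e3+[0,0,.005]; print(q,'scene',proj(c,P).round(1),'top',proj(d,P).round(1))
Lg=[.5528,-.1924]; print('leg',[ (proj(c,[*Lg,z]).round(1),proj(d,[*Lg,z]).round(1)) for z in(.02,.07)])
u0,v0=215,225; a=cv2.resize(c['color'][v0:v0+90,u0:u0+95],None,fx=4.2,fy=4.2,interpolation=cv2.INTER_CUBIC)
u1,v1=360,165; b=cv2.resize(d['color'][v1:v1+90,u1:u1+95],None,fx=4.2,fy=4.2,interpolation=cv2.INTER_CUBIC)
cv2.imwrite('pics/s.png',np.hstack([a,b])); print(a.shape)
w=pts(c); m=(w[...,2]>.021)&(w[...,2]<.04)
rel=w-o; X=rel@f;Y=rel@n
k=m&(X>.04)&(X<.11)&(abs(Y)<.035)
for x in np.arange(.04,.112,.008):
    kk=k&(X>=x)&(X<x+.008); 
    if kk.sum(): print(x.round(3),kk.sum(),'y',Y[kk].min().round(4),Y[kk].max().round(4),'z',np.median(w[kk][:,2]).round(4))
E
```

```text
[ 0.42487137 -0.21235773  0.01374387] [ 0.04204652  0.01840082 -1.42433721] 0.020840595914342896
(103, 22) scene [266.5 273.5] top [400.7 234.8]
(103, -22) scene [255.8 284.5] top [420.1 231.9]
(90, 0) scene [257.6 276.4] top [411.4 239.1]
(33, 0) scene [241.9 265.1] top [415.4 264.4]
leg [(array([269. , 285.4]), array([407.4, 222. ])), (array([268.1, 276.1]), array([412.4, 219.7]))]
(378, 399, 3)
0.04 43 y -0.0262 0.0268 z 0.0329
0.048 32 y -0.0338 0.0346 z 0.0308
0.056 25 y -0.0266 0.0269 z 0.0332
0.064 24 y -0.0254 0.0268 z 0.0318
0.072 22 y -0.0274 0.0284 z 0.0297
0.08 26 y -0.0284 0.0257 z 0.0322
0.088 51 y -0.0317 0.0334 z 0.0315
0.096 25 y -0.0257 0.0269 z 0.0293
0.104 9 y -0.0314 0.0148 z 0.0215
```

View pics/s.png

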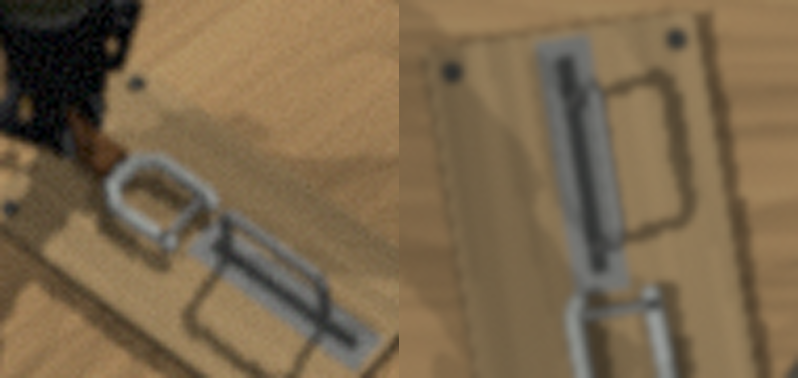

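The hook is straight, centred and level, with its gate end at (190,225) left in the picture and the near leg just ahead at (225,240). The leg is predicted at hook x 129.5, y 1.2. I'll shift −1.5 mm in y, close in, then feel for the gate.

Request:
{"op": "apply_moves", "data": {"rows": [{"xyz":[-3,-1.5,0],"turn":[0,0,0],"grip":0.1},{"xyz":[-8,-1.5,0],"turn":[0,0,0],"grip":0.1},{"xyz":[-13,-1.5,0],"turn":[0,0,0],"grip":0.1},{"xyz":[-18,-1.5,0],"turn":[0,0,0],"grip":0.1},{"xyz":[-22,-1.5,0],"turn":[0,0,0],"grip":0.1},{"xyz":[-25,-1.5,0],"turn":[0,0,0],"grip":0.1},{"xyz":[-25,-1.5,0],"turn":[0,0,0],"grip":0.1}]}}

```text
clock: 9.2
tcp_pos: [0.4505, -0.2105, 0.0135]
orientation: [0.0, -0.073, 0.997, -0.0]
wrist_force: [0.2, -0.1, -2.0]
finger_gap: 0.021
grip_force: 88.4
```

Request:
{"op": "apply_moves", "data": {"rows": [{"xyz":[-1,0,0],"turn":[0,0,0],"grip":0.1},{"xyz":[-2,0,0],"turn":[0,0,0],"grip":0.1},{"xyz":[-3,0,0],"turn":[0,0,0],"grip":0.1},{"xyz":[-4,0,0],"turn":[0,0,0],"grip":0.1},{"xyz":[-5,0,0],"turn":[0,0,0],"grip":0.1},{"xyz":[-6,0,0],"turn":[0,0,0],"grip":0.1},{"xyz":[-7,0,0],"turn":[0,0,0],"grip":0.1}]}}

```text
clock: 9.78
tcp_pos: [0.4552, -0.2095, 0.0132]
orientation: [-0.001, -0.073, 0.997, 0.0]
wrist_force: [-5.0, -1.6, -1.4]
finger_gap: 0.0204
grip_force: 88.5
```

Request:
{"op": "apply_moves", "data": {"rows": [{"xyz":[-1,0,0],"turn":[0,0,0],"grip":0.1},{"xyz":[-2,0,0],"turn":[0,0,0],"grip":0.1},{"xyz":[-3,0,0],"turn":[0,0,0],"grip":0.1},{"xyz":[-4,0,0],"turn":[0,0,0],"grip":0.1}]}}

```text
clock: 10.12
tcp_pos: [0.4595, -0.2088, 0.0132]
orientation: [-0.001, -0.073, 0.997, 0.0]
wrist_force: [-4.3, -1.0, -0.0]
finger_gap: 0.0203
grip_force: 88.5
```

Request:
{"op": "apply_moves", "data": {"rows": [{"xyz":[-1,0,0],"turn":[0,0,0],"grip":0.1},{"xyz":[-2,0,0],"turn":[0,0,0],"grip":0.1},{"xyz":[-3,0,0],"turn":[0,0,0],"grip":0.1},{"xyz":[-4,0,0],"turn":[0,0,0],"grip":0.1},{"xyz":[-5,0,0],"turn":[0,0,0],"grip":0.1},{"xyz":[-6,0,0],"turn":[0,0,0],"grip":0.1}]}}

```text
clock: 10.62
tcp_pos: [0.4646, -0.2074, 0.0129]
orientation: [-0.002, -0.073, 0.997, 0.001]
wrist_force: [-6.9, -1.2, -1.1]
finger_gap: 0.0206
grip_force: 88.5
```

Request:
{"op": "apply_moves", "data": {"rows": [{"xyz":[-1,0,0],"turn":[0,0,0],"grip":0.1},{"xyz":[-2,0,0],"turn":[0,0,0],"grip":0.1},{"xyz":[-3,0,0],"turn":[0,0,0],"grip":0.1},{"xyz":[-4,0,0],"turn":[0,0,0],"grip":0.1},{"xyz":[-5,0,0],"turn":[0,0,0],"grip":0.1},{"xyz":[-6,0,0],"turn":[0,0,0],"grip":0.1}]}}

```text
clock: 11.12
tcp_pos: [0.4703, -0.2069, 0.0128]
orientation: [-0.002, -0.073, 0.997, 0.0]
wrist_force: [-7.2, -2.3, -1.2]
finger_gap: 0.0209
grip_force: 88.3
```

Request:
{"op": "apply_moves", "data": {"rows": [{"xyz":[-1,0,0],"turn":[0,0,0],"grip":0.1},{"xyz":[-2,0,0],"turn":[0,0,0],"grip":0.1},{"xyz":[-3,0,0],"turn":[0,0,0],"grip":0.1},{"xyz":[-4,0,0],"turn":[0,0,0],"grip":0.1},{"xyz":[-5,0,0],"turn":[0,0,0],"grip":0.1},{"xyz":[-6,0,0],"turn":[0,0,0],"grip":0.1}]}}

```text
clock: 11.62
tcp_pos: [0.4767, -0.2065, 0.0129]
orientation: [-0.002, -0.073, 0.997, -0.0]
wrist_force: [-6.2, -3.5, -2.5]
finger_gap: 0.0206
grip_force: 88.3
```

Request:
{"op": "apply_moves", "data": {"rows": [{"xyz":[-1,0,0],"turn":[0,0,0],"grip":0.1},{"xyz":[-2,0,0],"turn":[0,0,0],"grip":0.1},{"xyz":[-3,0,0],"turn":[0,0,0],"grip":0.1},{"xyz":[-4,0,0],"turn":[0,0,0],"grip":0.1},{"xyz":[-5,0,0],"turn":[0,0,0],"grip":0.1},{"xyz":[-6,0,0],"turn":[0,0,0],"grip":0.1}]}}

```text
clock: 12.12
tcp_pos: [0.4832, -0.206, 0.0131]
orientation: [-0.001, -0.072, 0.997, -0.0]
wrist_force: [-4.0, -3.2, -2.4]
finger_gap: 0.0208
grip_force: 88.3
```

Request:
{"op": "apply_moves", "data": {"rows": [{"xyz":[-1,0,0],"turn":[0,0,0],"grip":0.1},{"xyz":[-2,0,0],"turn":[0,0,0],"grip":0.1},{"xyz":[-3,0,0],"turn":[0,0,0],"grip":0.1},{"xyz":[-4,0,0],"turn":[0,0,0],"grip":0.1},{"xyz":[-5,0,0],"turn":[0,0,0],"grip":0.1},{"xyz":[-6,0,0],"turn":[0,0,0],"grip":0.1}]}}

```text
clock: 12.62
tcp_pos: [0.491, -0.2061, 0.0137]
orientation: [0.001, -0.072, 0.997, -0.001]
wrist_force: [-0.2, -5.2, -1.2]
finger_gap: 0.0207
grip_force: 88.3
```

Request:
{"op": "apply_moves", "data": {"rows": [{"xyz":[-1,0,0],"turn":[0,0,0],"grip":0.1},{"xyz":[-2,0,0],"turn":[0,0,0],"grip":0.1},{"xyz":[-3,0,0],"turn":[0,0,0],"grip":0.1},{"xyz":[-4,0,0],"turn":[0,0,0],"grip":0.1}]}}

```text
clock: 12.95
tcp_pos: [0.4946, -0.2036, 0.0135]
orientation: [0.0, -0.073, 0.997, 0.0]
wrist_force: [0.4, -0.3, -1.5]
finger_gap: 0.0204
grip_force: 88.5
```

The side force vanished at the end, so the gate has snapped shut. Draw back.

Request:
{"op": "apply_moves", "data": {"rows": [{"xyz":[0,0,0],"turn":[0,0,0],"grip":0.1},{"xyz":[0,0,0],"turn":[0,0,0],"grip":0.1},{"xyz":[2,0,0],"turn":[0,0,0],"grip":0.1},{"xyz":[5,0,0],"turn":[0,0,0],"grip":0.1},{"xyz":[8,0,0],"turn":[0,0,0],"grip":0.1},{"xyz":[11,0,0],"turn":[0,0,0],"grip":0.1},{"xyz":[14,0,0],"turn":[0,0,0],"grip":0.1},{"xyz":[16,0,0],"turn":[0,0,0],"grip":0.1},{"xyz":[18,0,0],"turn":[0,0,0],"grip":0.1}]}}

```text
clock: 13.7
tcp_pos: [0.476, -0.2067, 0.0135]
orientation: [0.0, -0.073, 0.997, 0.0]
wrist_force: [0.3, -0.0, -2.1]
finger_gap: 0.0208
grip_force: 88.5
```

Request:
{"op": "apply_moves", "data": {"rows": [{"xyz":[1,0,0],"turn":[0,0,0],"grip":0.1},{"xyz":[2,0,0],"turn":[0,0,0],"grip":0.1},{"xyz":[3,0,0],"turn":[0,0,0],"grip":0.1},{"xyz":[3,0,0],"turn":[0,0,0],"grip":0.1}]}}

```text
clock: 14.03
tcp_pos: [0.4732, -0.207, 0.0135]
orientation: [-0.0, -0.073, 0.997, 0.0]
wrist_force: [-0.2, -0.2, -1.9]
finger_gap: 0.0209
grip_force: 88.5
```

Request:
{"op": "apply_moves", "data": {"rows": [{"xyz":[1,0,0],"turn":[0,0,0],"grip":0.1},{"xyz":[2,0,0],"turn":[0,0,0],"grip":0.1},{"xyz":[2,0,0],"turn":[0,0,0],"grip":0.1}]}}

```text
clock: 14.28
tcp_pos: [0.4712, -0.2073, 0.0134]
orientation: [-0.0, -0.073, 0.997, 0.0]
wrist_force: [-0.6, -0.6, -2.1]
finger_gap: 0.0208
grip_force: 88.5
```

Request:
{"op": "apply_moves", "data": {"rows": [{"xyz":[0.5,0,0],"turn":[0,0,0],"grip":0.1},{"xyz":[1,0,0],"turn":[0,0,0],"grip":0.1},{"xyz":[1,0,0],"turn":[0,0,0],"grip":0.1}]}}

```text
clock: 14.53
tcp_pos: [0.4703, -0.2075, 0.0135]
orientation: [-0.0, -0.073, 0.997, 0.0]
wrist_force: [-0.0, 0.0, -2.0]
finger_gap: 0.0204
grip_force: 88.5
```

Request:
{"op": "apply_moves", "data": {"rows": [{"xyz":[0.5,0,0],"turn":[0,0,0],"grip":0.1},{"xyz":[1,0,0],"turn":[0,0,0],"grip":0.1},{"xyz":[1,0,0],"turn":[0,0,0],"grip":0.1}]}}

```text
clock: 14.78
tcp_pos: [0.4693, -0.2076, 0.0135]
orientation: [-0.0, -0.073, 0.997, 0.0]
wrist_force: [0.6, 0.1, -2.1]
finger_gap: 0.0208
grip_force: 88.5
```

Request:
{"op": "apply_moves", "data": {"rows": [{"xyz":[0.5,0,0],"turn":[0,0,0],"grip":0.1},{"xyz":[1,0,0],"turn":[0,0,0],"grip":0.1},{"xyz":[1,0,0],"turn":[0,0,0],"grip":0.1}]}}

```text
clock: 15.03
tcp_pos: [0.4683, -0.2077, 0.0135]
orientation: [-0.0, -0.073, 0.997, 0.0]
wrist_force: [-0.0, 0.1, -1.8]
finger_gap: 0.0206
grip_force: 88.5
```

Request:
{"op": "apply_moves", "data": {"rows": [{"xyz":[0.5,0,0],"turn":[0,0,0],"grip":0.1},{"xyz":[1,0,0],"turn":[0,0,0],"grip":0.1},{"xyz":[1,0,0],"turn":[0,0,0],"grip":0.1}]}}

```text
clock: 15.28
tcp_pos: [0.4674, -0.2079, 0.0135]
orientation: [0.0, -0.073, 0.997, 0.0]
wrist_force: [-0.6, 0.2, -1.8]
finger_gap: 0.0207
grip_force: 88.5
```

Request:
{"op": "apply_moves", "data": {"rows": [{"xyz":[0.5,0,0],"turn":[0,0,0],"grip":0.1},{"xyz":[1,0,0],"turn":[0,0,0],"grip":0.1},{"xyz":[1,0,0],"turn":[0,0,0],"grip":0.1}]}}

```text
clock: 15.53
tcp_pos: [0.4671, -0.2081, 0.0137]
orientation: [0.001, -0.073, 0.997, 0.0]
wrist_force: [1.6, 1.6, -2.5]
finger_gap: 0.0205
grip_force: 88.4
```

Request:
{"op": "apply_moves", "data": {"rows": [{"xyz":[0.5,0,0],"turn":[0,0,0],"grip":0.1},{"xyz":[1,0,0],"turn":[0,0,0],"grip":0.1},{"xyz":[1,0,0],"turn":[0,0,0],"grip":0.1}]}}

```text
clock: 15.78
tcp_pos: [0.4669, -0.2083, 0.0139]
orientation: [0.001, -0.073, 0.997, -0.0]
wrist_force: [5.7, 1.6, -3.1]
finger_gap: 0.0209
grip_force: 88.4
```

Request:
{"op": "apply_moves", "data": {"rows": [{"xyz":[0.5,0,0],"turn":[0,0,0],"grip":0.1},{"xyz":[1,0,0],"turn":[0,0,0],"grip":0.1},{"xyz":[1,0,0],"turn":[0,0,0],"grip":0.1}]}}

```text
clock: 16.03
tcp_pos: [0.4669, -0.2084, 0.014]
orientation: [0.002, -0.073, 0.997, 0.0]
wrist_force: [8.0, 2.5, -3.8]
finger_gap: 0.0205
grip_force: 88.3
```

Request:
{"op": "apply_moves", "data": {"rows": [{"xyz":[0.5,0,0],"turn":[0,0,0],"grip":0.1},{"xyz":[1,0,0],"turn":[0,0,0],"grip":0.1},{"xyz":[1.3,0,0],"turn":[0,0,0],"grip":0.1},{"xyz":[1.3,0,0],"turn":[0,0,0],"grip":0.1}]}}

```text
clock: 16.37
tcp_pos: [0.4668, -0.2086, 0.0143]
orientation: [0.004, -0.074, 0.997, 0.0]
wrist_force: [10.6, 2.1, -4.5]
finger_gap: 0.0206
grip_force: 88.3
```

Request:
{"op": "apply_moves", "data": {"rows": [{"xyz":[0.5,0,0],"turn":[0,0,0],"grip":0.1},{"xyz":[0.5,0,0],"turn":[0,0,0],"grip":0.1},{"xyz":[0.5,0,0],"turn":[0,0,0],"grip":0.1}]}}

```text
clock: 16.62
tcp_pos: [0.4668, -0.2087, 0.0144]
orientation: [0.004, -0.074, 0.997, 0.0]
wrist_force: [12.2, 3.6, -4.6]
finger_gap: 0.0209
grip_force: 88.3
```

Now about 12.7 N level; add a touch and hold for over a second.

Request:
{"op": "apply_moves", "data": {"rows": [{"xyz":[0.3,0,0],"turn":[0,0,0],"grip":0.1},{"xyz":[0.3,0,0],"turn":[0,0,0],"grip":0.1},{"xyz":[0.3,0,0],"turn":[0,0,0],"grip":0.1},{"xyz":[0.3,0,0],"turn":[0,0,0],"grip":0.1},{"xyz":[0.3,0,0],"turn":[0,0,0],"grip":0.1},{"xyz":[0.3,0,0],"turn":[0,0,0],"grip":0.1}]}}

```text
clock: 17.12
tcp_pos: [0.4668, -0.2087, 0.0144]
orientation: [0.004, -0.074, 0.997, -0.0]
wrist_force: [12.1, 3.7, -5.4]
finger_gap: 0.021
grip_force: 88.3
```

Request:
{"op": "apply_moves", "data": {"rows": [{"xyz":[0,0,0],"turn":[0,0,0],"grip":0.1},{"xyz":[0,0,0],"turn":[0,0,0],"grip":0.1},{"xyz":[0,0,0],"turn":[0,0,0],"grip":0.1},{"xyz":[0,0,0],"turn":[0,0,0],"grip":0.1},{"xyz":[0,0,0],"turn":[0,0,0],"grip":0.1},{"xyz":[0,0,0],"turn":[0,0,0],"grip":0.1},{"xyz":[0,0,0],"turn":[0,0,0],"grip":0.1},{"xyz":[0,0,0],"turn":[0,0,0],"grip":0.1}]}}

```text
clock: 17.78
tcp_pos: [0.4668, -0.2087, 0.0145]
orientation: [0.004, -0.074, 0.997, -0.0]
wrist_force: [12.7, 4.3, -4.7]
finger_gap: 0.0205
grip_force: 88.3
```

Request:
{"op": "apply_moves", "data": {"rows": [{"xyz":[-2,0,0],"turn":[0,0,0],"grip":0.1},{"xyz":[-4,0,0],"turn":[0,0,0],"grip":0.1},{"xyz":[-6,0,0],"turn":[0,0,0],"grip":0.1},{"xyz":[-9,0,0],"turn":[0,0,0],"grip":0.1},{"xyz":[-12,0,0],"turn":[0,0,0],"grip":0.1},{"xyz":[-14,0,0],"turn":[0,0,0],"grip":0.1},{"xyz":[-14,0,0],"turn":[0,0,0],"grip":0.1},{"xyz":[-14,0,0],"turn":[0,0,0],"grip":0.1}]}}

```text
clock: 18.45
tcp_pos: [0.4761, -0.2066, 0.0134]
orientation: [-0.0, -0.073, 0.997, 0.0]
wrist_force: [-0.3, -0.2, -2.5]
finger_gap: 0.0209
grip_force: 88.6
```

Proof pull held. Lay it down.

Request:
{"op": "apply_moves", "data": {"rows": [{"xyz":[0,0,1.5],"turn":[0,0,0],"grip":0.1},{"xyz":[0,0,3],"turn":[0,0,0],"grip":0.1},{"xyz":[0,0,4.5],"turn":[0,0,0],"grip":0.1},{"xyz":[0,0,5.5],"turn":[0,0,0],"grip":0.1},{"xyz":[0,0,5.5],"turn":[0,0,0],"grip":0.1}]}}

```text
clock: 18.87
tcp_pos: [0.4759, -0.2065, 0.0077]
orientation: [-0.0, -0.073, 0.997, 0.0]
wrist_force: [-0.1, -0.6, -2.2]
finger_gap: 0.0204
grip_force: 88.6
```

Request:
{"op": "apply_moves", "data": {"rows": [{"xyz":[0,0,0.5],"turn":[0,0,0],"grip":0.1},{"xyz":[0,0,1],"turn":[0,0,0],"grip":0.1},{"xyz":[0,0,1],"turn":[0,0,0],"grip":0.1}]}}

```text
clock: 19.12
tcp_pos: [0.4763, -0.2067, 0.007]
orientation: [0.0, -0.073, 0.997, 0.0]
wrist_force: [0.0, 0.2, -1.6]
finger_gap: 0.0201
grip_force: 88.7
```

Request:
{"op": "apply_moves", "data": {"rows": [{"xyz":[0,0,0.5],"turn":[0,0,0],"grip":0.1},{"xyz":[0,0,0.5],"turn":[0,0,0],"grip":0.1},{"xyz":[0,0,0.5],"turn":[0,0,0],"grip":0.1}]}}

```text
clock: 19.37
tcp_pos: [0.4763, -0.2067, 0.0066]
orientation: [0.0, -0.073, 0.997, -0.0]
wrist_force: [0.6, 0.1, -0.6]
finger_gap: 0.0204
grip_force: 88.7
```

Request:
{"op": "apply_moves", "data": {"rows": [{"xyz":[0,0,0.5],"turn":[0,0,0],"grip":0.1},{"xyz":[0,0,0.5],"turn":[0,0,0],"grip":0.1},{"xyz":[0,0,0.5],"turn":[0,0,0],"grip":0.3},{"xyz":[0,0,0.5],"turn":[0,0,0],"grip":0.4},{"xyz":[0,0,0.5],"turn":[0,0,0],"grip":0.55},{"xyz":[0,0,0.5],"turn":[0,0,0],"grip":0.55},{"xyz":[0,0,0.5],"turn":[0,0,0],"grip":0.55}], "force": 20}}

```text
clock: 19.95
tcp_pos: [0.4763, -0.2066, 0.006]
orientation: [0.0, -0.073, 0.997, 0.0]
wrist_force: [-0.5, 0.6, -0.7]
finger_gap: 0.047
grip_force: 0.0
```

Request:
{"op": "apply_moves", "data": {"rows": [{"xyz":[0,0,-5],"turn":[0,0,0],"grip":0.55},{"xyz":[0,0,-15],"turn":[0,0,0],"grip":0.55},{"xyz":[0,0,-30],"turn":[0,0,0],"grip":0.55},{"xyz":[0,0,-55],"turn":[0,0,0],"grip":0.55},{"xyz":[0,0,-85],"turn":[0,0,0],"grip":0.55},{"xyz":[30,0,-115],"turn":[0,0,0],"grip":0.55},{"xyz":[60,25,-140],"turn":[0,0,0],"grip":0.55},{"xyz":[60,60,-140],"turn":[0,0,0],"grip":0.55},{"xyz":[60,90,-140],"turn":[0,0,0],"grip":0.55},{"xyz":[60,120,-140],"turn":[0,0,0],"grip":0.55},{"xyz":[60,150,-140],"turn":[0,0,0],"grip":0.55},{"xyz":[60,150,-140],"turn":[0,0,0],"grip":0.55}]}}

```text
clock: 20.95
tcp_pos: [0.3931, -0.0629, 0.147]
orientation: [-0.0, -0.075, 0.997, 0.001]
wrist_force: [0.3, 0.3, -0.6]
finger_gap: 0.0474
grip_force: 0.0
```

```bash
python3 - <<'E'
from h import *
s=env.get_state(); print(s['tcp_pos'],s['wrist_force'],s['clock'])
c=cam('scene'); d=cam('top')
a=cv2.resize(c['color'][225:315,215:310],None,fx=4.2,fy=4.2,interpolation=cv2.INTER_CUBIC)
b=cv2.resize(d['color'][195:285,360:455],None,fx=4.2,fy=4.2,interpolation=cv2.INTER_CUBIC)
cv2.imwrite('pics/e.png',np.hstack([a,b]))
E
```

```text
[ 0.39314628 -0.06293046  0.14697417] [ 0.25242456  0.34244514 -0.64324441] 20.95
```

View pics/e.png

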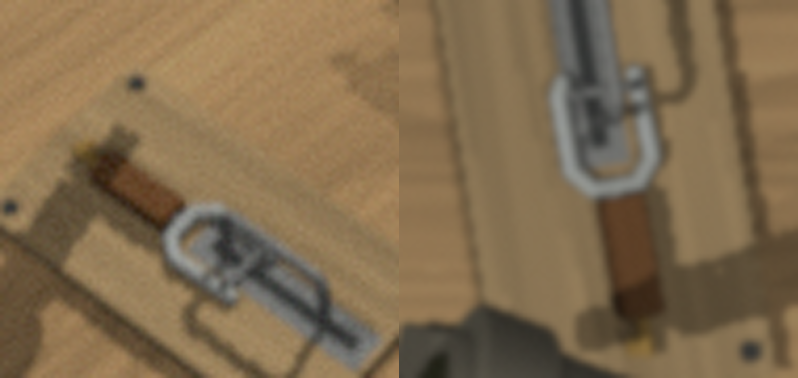

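The hook lies flat on the board around the near leg (leg at (225,240) left, inside the loop), and the gripper is clear. Hand in.

```bash
python3 -c "
from h import *
print(ticket.hand_in())"
```

```text
the job is handed in; nothing more can be done
None
```

The middle-sized snap hook is clipped onto the near leg and lies flat on the board, released. It held a level pull of about 12.5–13.5 N for about a second, slightly under the 14 N target. The job is handed in, and no verdict came back.

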